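# Set the clearance of a vial clamp

### The arm

A 6-joint arm with a two-finger parallel gripper is mounted at the origin on a cart in front of the work surface, level with it; the furniture and walls round the work are solid. World frame = base frame: x ahead of the robot, y to its left, z up, the work surface at z = 0. Lengths are in m, angles in rad, forces in N, time in s.
With the tool pointing down it reaches from about 0.35 to 0.725 m from the base axis. Payload 6 kg.
Tool frame: the origin (TCP) lies on the centre line of the jaws, within the pads' length; the fingertips stand 25 mm ahead of it and the grasp point (between the pads) lies 6 mm ahead of it (tips_ahead is the distance from the TCP to the fingertips, in m); z points along the fingers, y is the line along which they close (so a half turn about z gives the same grasp; the last joint's range is limited). The gripper opens to 85 mm and grips with 20 to 120 N. Pads are 22 mm wide; open, the fingers measure 114 mm over their backs; the gripper's body (76 mm by 85 mm) begins 54 mm behind the grasp point. The pads swing forward as they close: fully open they stand 13 mm farther back than shut.
Start: joints at [1.498, 0.04, 0.085, 0, -1.615, -0.334], TCP at [0.237, 0.551, 0.22] pointing down, gripper open.
Joint ranges: [-2.56, 2.56], [-1.29, 2.01], [-1.08, 1.49], [-3.29, 1.98], [-2.81, -0.18], [-2.99, 2.99]. Speed limits (rad/s): [2.57, 2.57, 3.01, 3.14, 3.14, 3.14].

### API

Orientations are given as a 3x3 rotation matrix whose columns are the frame's x, y, z axes.
In Python, from plant import get_obs, capture, calibration, close_job, tips_ahead gives the robot as it stands.
- The arm moves only by the tool apply_moves, never from a script. Its argument "steps" is one flat list of numbers, 4 for each row, row after row: the shift along the tool's x, y, z in m, then the turn about the tool's z in rad. In form: [tx, ty, tz, twist, tx, ty, tz, twist, ...]. A call has 1 to 5 rows; each row shifts and turns the commanded pose from where the row before left it, along the tool's axes as they then stand; what a row does not reach is not made up. A row lasts 1/8 s, in which the tool goes at most 62.5 mm and 10.7 degrees, less where a joint would pass 70% of its speed; a pose out of reach is approached as far as the arm can. A call is refused whole if a number of a shift passes 0.0625 or a number of a turn 0.188, either way. A call with a gripper value outside its range is refused whole. "gripper" is the finger opening in m, from 0 to 0.0854, set as the call begins (left out, the last holds). The fingers move at their own pace and stop on an object; the grip force is fixed at half the most. Time passes only in rows, so rows that do not move let the fingers close. It gives the time, the measured TCP pose, the force, the opening and the grip force at its end, in the units of the state.
- get_obs(): the state, without advancing time (a new reading comes with each control period).
- capture(name): name is "scene" or "top"; returns the picture (400x640x3 uint8, red, green, blue); there is no depth.
- calibration(name): a dict with "intrinsics" (3x3 intrinsics, pixels), "k1" (the pictures are not rectified: a ray, as slopes to the right and down, at radius r is drawn at 1 + k1 r^2 times it, then the intrinsics apply), "R" (3x3) and "t" (3): a world point X has camera coordinates R X + t. Camera axes: x right, y down, z forward; pixel columns grow to the right and rows downward; lengths in m; the calibration is good to about 2 mm. A picture is of the moment at which its call begins. calibration takes no time and is no camera call.
- close_job(): hands the job in; it is judged then, once.
The state is a dict: "clock": time; "joints": joint angles; "joint_velocities": joint speeds; "tau": joint torques, N m; "position": TCP position; "tcp_rot": TCP orientation; "contact_force": force on the tool from outside, world axes, zero at the start; "moment": the same for the moment, N m; "finger_gap": opening from 0.0 (shut) to 1.0 (fully open); "grip_force": force on a finger pad.
Only numpy, scipy, OpenCV 4.12 (cv2) and the standard library are available. Lean on these libraries where they do the work, as an engineer would, in place of code of your own. Each camera call takes 0.05 s, during which the arm holds its last target. There are 200 camera calls.

### The job

Push the sliding carriage with its vial fully home under the bridge of the clamp, up against the end stop. Then turn the thumbscrew on the bridge clockwise until it seats on the vial's cap, back it off a quarter turn so that the vial keeps a little play, and hold it there: finish with the thumbscrew still gripped at that setting, the carriage still home. Leave the other things on the bench where they stand.

Things in the scene. Friction and masses are not known exactly. Their poses are not given: they have to be found in the camera images.
- clamp_stand: aluminium clamp stand, fixed. Origin on the worktop under the thumbscrew's axis; x along the guide rails, the way the carriage goes home; z up. Base x -225 to +65, y -54 to +54 mm; rails 25 mm high, within 36 mm of the middle. Bridge across the rails at x -17 to +17, y -52 to +52 mm, opening under it 64 mm high, top 76 mm (bushing, 10 mm radius, 80 mm). End stop beyond it.
- carriage (a joint): travel of the carriage in m: 0 drawn right out, grows along the stand's +x, 0.080 is home against the end stop (its vial is then under the thumbscrew). Slides with about 2 N friction, stays where it is left.
- blade_grip (a point): middle of the upright aluminium blade on the carriage, 68 mm above the worktop, x along the rails as the stand's. Blade 12 mm thick (its y), 26 mm wide (its x), top at 85 mm; broader foot below 27 mm. It stays in front of the bridge: at home at x = -100 mm of the stand. 100 mm ahead of it the carriage carries a white capped vial, 22 mm wide, top at 57 mm.
- thumbscrew (a joint): turn in rad, grows clockwise seen from above: 0 backed right off (a stop), 3.0 seated on the vial's cap (a firm stop, the torque rises sharply). Between, about 0.06 N m friction; it stays where it is left and sinks 1 mm a radian.
- wing_grip (a point): middle of the thumbscrew's flat steel wing, on its vertical axis, 107 mm above the worktop when seated. Wing 42 mm long (its x), 9 mm thick (its y), 29 mm high (17 mm below to 12 mm above this point); a steel collar of radius 9 mm under it, then the bushing 27 mm below. Turns with the screw; the wing lies along the rails when the joint reads 0.
- tip_box: bystander: blue pipette tip box with clear lid, 86 x 121 x 66 mm, origin at the middle of its underside
- marker: bystander: black marker pen lying, 135 mm long, 17 mm thick, origin at its underside
- vial_dark: bystander: loose dark glass vial with black cap beside the clamp, 22 mm wide, 53 mm high, origin at the middle of its underside
- vial_white: bystander: loose white vial with white cap beside the clamp, 22 mm wide, 37 mm high, origin at the middle of its underside

How it is judged:
On the way, in this order (a step that is already met when the one before it is completed fails the run):
1. the carriage is home against the end stop (value of joint carriage above 0.0765 m), for 0.2 s.
2. with the carriage home, the thumbscrew is seated (value of joint carriage above 0.0765 m and value of joint thumbscrew above 2.92 rad), for 0.1 s.
At the end, for the whole second after the job is handed in: The carriage is home (within 3.5 mm of its end stop); the thumbscrew, after seating, stands a quarter turn back from the seat (90 degrees, 15 either way), at rest, and the fingers still grip it with more than 2 N (value of joint carriage above 0.0765 m and value of joint thumbscrew between 1.16 and 1.7 rad and velocity of joint thumbscrew between -0.05 and 0.05 rad/s and contact force between the fingers and thumbscrew above 2 N); the arm keeps its last pose, push and grip.
It fails at once if a bystander (tip box, marker, loose vial) is moved more than 30 mm (distance of any of tip_box, marker, vial_dark, vial_white from where it was at the start of the episode above 0.03 m).
It fails at once if a loose vial is knocked over (angle between any of vial_dark, vial_white's own z axis and vertical above 0.7 rad).
It also fails if it takes over 72 s, if anything falls off the work surface, if the arm or the gripper's body presses on something with over 40 N, if the wrist force passes 120 N, or if a joint passes its speed limit or range.

## Working session

There is one attempt and no reset: what is moved stays moved. The work goes in short steps, Python scripts to look and compute and a tool call to move; the robot and the scene stay as the last step left them, time stands still between calls to the robot, and variables do not carry over. Pictures are saved under pics/ and viewed, at most 10 in all, crops included, and the job is handed in when it is done.

Besides the shell and the picture viewer there is one more tool, called after ">>>" as a command line: name --argument value ..., lists and objects as JSON in quotes. apply_moves: Moves the arm, as the interface text tells. Its arguments: {"type":"object","properties":{"steps":{"type":"array"},"gripper":{"type":"number"}},"required":["steps"]}

```bash
mkdir -p pics; ls
python3 - <<'E'
from plant import *
import cv2,numpy as np
for n in("scene","top"):
    cv2.imwrite(f"pics/{n}0.png",capture(n)[:,:,::-1]); c=calibration(n); print(n,c)
o=get_obs();print(o,tips_ahead)
E
```

```text
pics
scene {'intrinsics': array([[387.78702489,   0.        , 313.73065152],
       [  0.        , 387.78702489, 195.49159643],
       [  0.        ,   0.        ,   1.        ]]), 'k1': 0.025998624996252308, 'R': array([[ 0.72806964, -0.68550109,  0.00168797],
       [-0.30379861, -0.32486944, -0.89563734],
       [ 0.61450875,  0.65157356, -0.44478185]]), 't': array([-0.27181446,  0.29320644,  0.49555068])}
top {'intrinsics': array([[401.46673876,   0.        , 320.6297417 ],
       [  0.        , 401.46673876, 193.3423892 ],
       [  0.        ,   0.        ,   1.        ]]), 'k1': -0.10498338683033256, 'R': array([[ 0.01245255, -0.99988764, -0.0083455 ],
       [-0.9885314 , -0.01105406, -0.15061034],
       [ 0.15050117,  0.01012527, -0.98855798]]), 't': array([0.14630314, 0.56448957, 0.93688506])}
{'clock': 0.1, 'joints': array([ 1.49773610e+00,  4.07536157e-02,  8.39009699e-02, -3.98788336e-04,
       -1.61551752e+00, -3.33713706e-01]), 'joint_velocities': array([-2.16470012e-03, -1.17738686e-03,  1.00282057e-03, -3.13725967e-05,
       -1.30573956e-03, -1.99937210e-04]), 'tau': array([-5.31298458e-03, -3.69347727e+01,  3.48281157e+01,  6.95174441e+00,
       -4.58751863e-03, -1.12868925e-06]), 'position': array([0.23719402, 0.55077473, 0.21907421]), 'tcp_rot': array([[ 9.18408955e-01, -3.95632064e-01, -5.12209919e-04],
       [-3.95632371e-01, -9.18407673e-01, -1.54056450e-03],
       [ 1.39079194e-04,  1.61751506e-03, -9.99998682e-01]]), 'contact_force': array([-0.32553647,  0.00612838, -0.02155486]), 'moment': array([-4.30771674e-05,  1.43363895e-02,  1.85513963e-02]), 'grip_force': 0.0, 'finger_gap': 0.9997814184708995} 0.025
```

View pics/scene0.png

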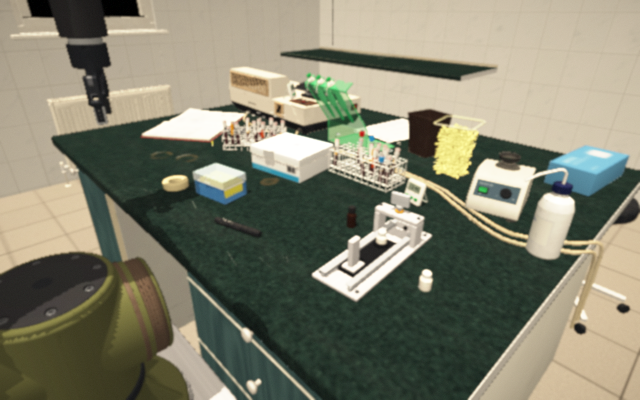

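View pics/top0.png

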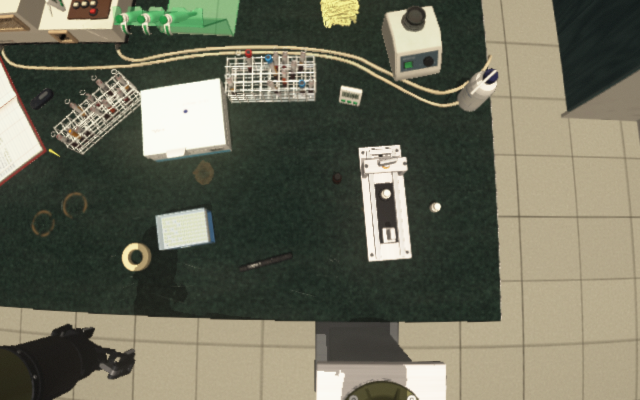

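The scene picture shows the stand at about (375,250), with the blade at (354,250), the wing at (400,200) and the loose vials at (351,217) and (426,281). In the top picture the stand runs from (390,260) up to (380,147), with the wing at about (387,160), the blade at (389,233), the dark vial at (337,178) and the white vial at (435,207). I'll enlarge both.

Run:
```python
import cv2
a=cv2.imread("pics/top0.png")[135:275,320:450]; cv2.imwrite("pics/topc.png",cv2.resize(a,None,fx=4.2,fy=4.2,interpolation=cv2.INTER_CUBIC))
a=cv2.imread("pics/scene0.png")[180:305,300:450]; cv2.imwrite("pics/scenec.png",cv2.resize(a,None,fx=4.8,fy=4.8,interpolation=cv2.INTER_CUBIC))
```

```text
(no output)
```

View pics/topc.png

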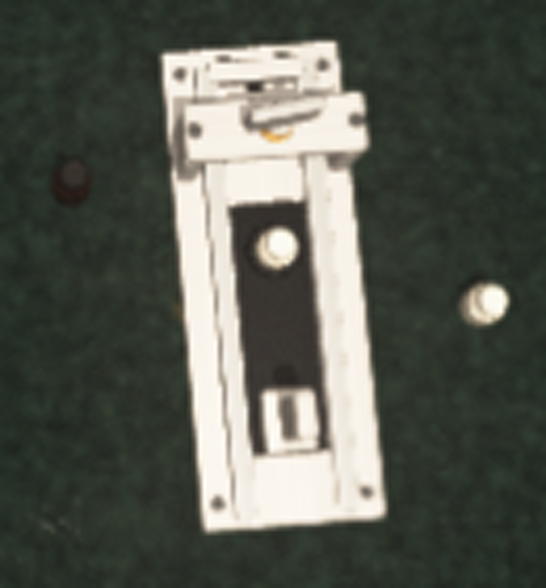

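View pics/scenec.png

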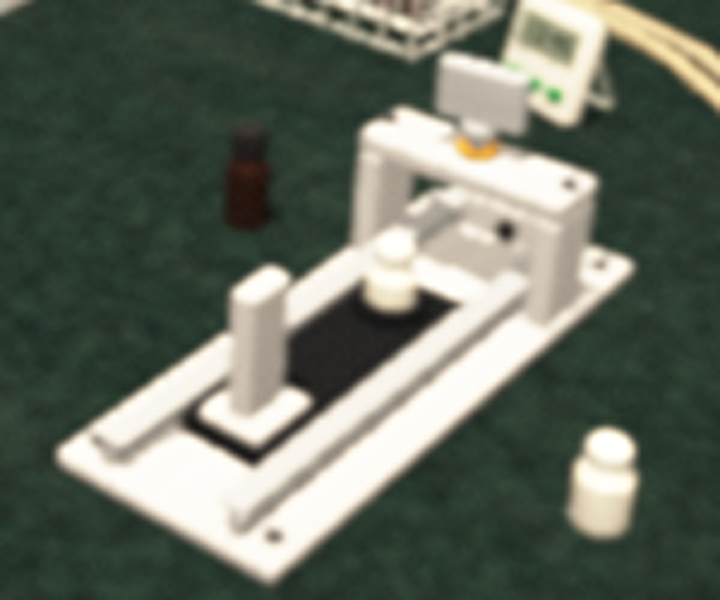

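The crops show the base corners, bridge top, blade top and wing clearly. The wing lies roughly across the rails, so its joint is somewhere near 1.4 rad. Next I fit the stand's pose from both views.

```bash
cat > h.py <<'E'
import numpy as np,cv2
from plant import *
from scipy.optimize import least_squares
def proj(n,X):
    c=calibration(n); return cv2.projectPoints(np.array(X,float).reshape(-1,1,3),cv2.Rodrigues(c["R"])[0],c["t"],c["intrinsics"],np.array([c["k1"],0,0,0]))[0][:,0]
def world(p,X):
    c,s=np.cos(p[2]),np.sin(p[2]); X=np.array(X,float)
    return np.c_[p[0]+c*X[:,0]-s*X[:,1],p[1]+s*X[:,0]+c*X[:,1],X[:,2]]
def ray(n,px,z):
    c=calibration(n); u=cv2.undistortPoints(np.array([[px]],float),c["intrinsics"],np.array([c["k1"],0,0,0]))[0,0]
    C=-c["R"].T@c["t"]; d=c["R"].T@np.array([u[0],u[1],1]); return C+d*(z-C[2])/d[2]
E
python3 - <<'E'
from h import *
def model(p):
    h,q,w=p[3:6]; a=-w; zt=.119+.001*(3-w)
    ca,sa=np.cos(a),np.sin(a)
    W=lambda u,z:[u*ca,u*sa,z]
    base=[[.065,.054,h],[.065,-.054,h],[-.225,-.054,h],[-.225,.054,h]]
    bx=-.180+q
    return {"top":base+[[bx,0,.085],[-.08+q,0,.057],[.017,.052,.076],[.017,-.052,.076],[-.017,-.052,.076],W(.021,zt),W(-.021,zt)],
     "scene":[base[3],base[2],base[1],[-.017,.052,.076],[.017,-.052,.076],[-.017,-.052,.076],[bx,0,.085],[-.08+q,0,.057],W(.021,zt-.0145),W(-.021,zt-.0145),[0,0,.105]]}
t=np.array([[163,55],[337,42],[384,517],[206,530],[290,418-10],[283,243],[183,97],[364,92],[368,148],[325,104],[246,117]])/4.2+[320-.4,135-.4]
s=np.array([[60,455],[272,580],[632,265],[362,133],[597,183],[550,212],[261,282],[397,240],[526,108],[438,83],[482,96]])/4.8+[300-.4,180-.4]
def res(p):
    m=model(p); return np.r_[(proj("top",world(p,m["top"]))-t).ravel(),(proj("scene",world(p,m["scene"]))-s).ravel()]
r=least_squares(res,[.55,-.03,0,.01,.02,1.4],loss="soft_l1")
print(r.x.round(4)); print(res(r.x).reshape(-1,2).round(1).tolist())
p=r.x; print("wing",world(p,[[0,0,0]]),"blade",world(p,[[-.18+p[4],0,0],[-.1,0,0]]))
for n,px in(("dark",(337,178)),("white",(435,207))): print(n,ray("top",px,.04))
E
```

```text
[ 6.2790e-01 -6.0000e-04  8.5000e-02  7.2000e-03  1.7300e-02  1.4734e+00]
[[-0.5, 0.1], [-0.5, 0.4], [-0.0, 0.2], [-0.7, 0.5], [3.8, 1.2], [-0.5, -0.3], [-0.3, 1.9], [-0.4, 0.1], [0.2, 0.6], [0.0, -0.1], [0.9, -0.2], [-0.7, -0.0], [-0.1, -0.7], [0.3, 0.4], [-0.5, -0.8], [0.6, -1.4], [2.5, -1.4], [0.6, -0.5], [0.1, 0.4], [0.3, -0.4], [0.5, -0.4], [0.3, -0.1]]
wing [[ 6.27910176e-01 -6.03639948e-04  0.00000000e+00]] blade [[ 0.46578842 -0.01441678  0.        ]
 [ 0.52827118 -0.00909311  0.        ]]
dark [0.60192875 0.11313353 0.04      ]
white [ 0.53248283 -0.12797899  0.04      ]
```

The stand's axis is at about (0.628, −0.001) with a yaw of 0.085 rad. The carriage reads about 0.017 and the screw about 1.47. I'll push the blade from behind with the fingers shut and the tool's y along the rails.

>>> apply_moves --steps '[0.0334,0.0372,0,0,0.0334,0.0372,0,0,0.0334,0.0372,0,0,0.0334,0.0372,0,0,0.0334,0.0372,0,0]' --gripper 0.0

```text
clock: 0.72
position: [0.3173, 0.3125, 0.2197]
tcp_rot: [[0.919, -0.395, -0.0], [-0.395, -0.919, -0.0], [-0.0, 0.0, -1.0]]
contact_force: [1.0, -0.8, 0.5]
finger_gap: -0.001
grip_force: 0.0
```

>>> apply_moves --steps '[0.0334,0.0372,0,0,0.0334,0.0372,0,0,0.0334,0.0372,0,0,0.0334,0.0372,0,0,0.0334,0.0372,0,0]'

```text
clock: 1.35
position: [0.397, 0.0757, 0.2199]
tcp_rot: [[0.919, -0.395, 0.0], [-0.395, -0.919, 0.0], [0.0, -0.0, -1.0]]
contact_force: [0.2, 0.4, 0.8]
finger_gap: 0.002
grip_force: 0.0
```

>>> apply_moves --steps '[0.0334,0.0372,0,0,0.0334,0.0372,0,0,0,0,0,0.18,0,0,0,0.18,0,0,0,0.18]'

```text
clock: 1.98
position: [0.4287, -0.0178, 0.2196]
tcp_rot: [[0.579, -0.815, -0.001], [-0.815, -0.579, -0.0], [-0.0, 0.001, -1.0]]
contact_force: [-1.0, -0.9, 0.1]
finger_gap: 0.0
grip_force: 0.0
```

>>> apply_moves --steps '[0,0,0,0.18,0,0,0,0.18,0,0,0,0.18,0,0,0,0,0,0,0,0]'

```text
clock: 2.6
position: [0.4288, -0.0175, 0.2199]
tcp_rot: [[0.087, -0.996, -0.0], [-0.996, -0.087, -0.0], [0.0, 0.0, -1.0]]
contact_force: [-0.2, -0.4, -0.4]
finger_gap: -0.003
grip_force: 0.0
```

>>> apply_moves --steps '[0,0,0.05,0,0,0,0.05,0,0,0,0.04,0,0,0,0.015,0,0,0,0,0]'

```text
clock: 3.22
position: [0.4288, -0.0177, 0.0652]
tcp_rot: [[0.085, -0.996, -0.001], [-0.996, -0.085, -0.001], [0.001, 0.001, -1.0]]
contact_force: [0.4, 0.9, 2.2]
finger_gap: 0.001
grip_force: 0.0
```

Run:
```python
from h import *
A=capture("scene")[170:305,290:450,::-1];B=capture("top")[135:275,310:440,::-1]
A=cv2.resize(A,(480,405),interpolation=2);B=cv2.resize(B,(376,405),interpolation=2)
cv2.imwrite("pics/c1.png",np.hstack([A,B])[:, :800]); print(get_obs()["contact_force"])
```

```text
[0.17717632 0.30604233 0.66680542]
```

```bash
python3 -c "
import cv2;a=cv2.imread('pics/c1.png');print(a.shape)"
```

```text
(405, 800, 3)
```

View pics/c1.png

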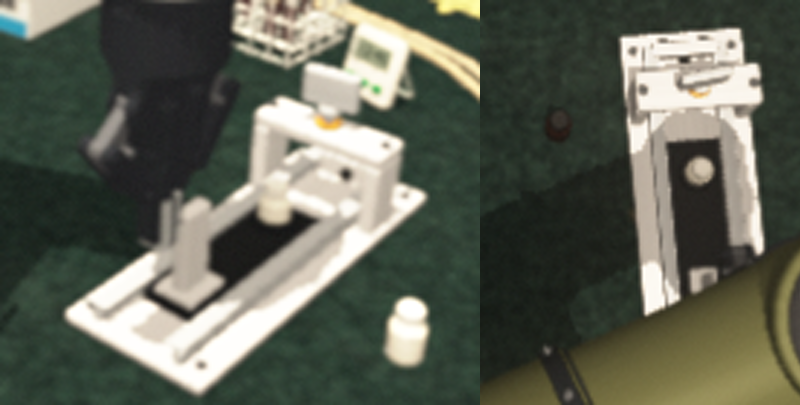

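The fingers stand right behind the blade, with the tip at about (170,240) in the left crop and the blade at (195,240). The way ahead is clear, so I push.

>>> apply_moves --steps '[0,-0.006,0,0,0,-0.006,0,0,0,-0.01,0,0,0,-0.012,0,0,0,-0.012,0,0]'

```text
clock: 3.95
position: [0.4758, -0.0137, 0.0654]
tcp_rot: [[0.084, -0.996, 0.0], [-0.996, -0.084, -0.0], [0.0, -0.0, -1.0]]
contact_force: [-2.9, 1.4, 4.3]
finger_gap: 0.003
grip_force: 2.0
```

>>> apply_moves --steps '[0,-0.008,0,0,0,-0.005,0,0,0,-0.003,0,0,0,-0.002,0,0,0,-0.002,0,0]'

```text
clock: 4.58
position: [0.4944, -0.0121, 0.0649]
tcp_rot: [[0.084, -0.996, -0.0], [-0.996, -0.084, -0.0], [0.0, 0.0, -1.0]]
contact_force: [-2.9, -0.2, 2.9]
finger_gap: -0.002
grip_force: 1.4
```

>>> apply_moves --steps '[0,-0.002,0,0,0,-0.0015,0,0,0,-0.0015,0,0]'

```text
clock: 4.95
position: [0.4996, -0.0117, 0.0649]
tcp_rot: [[0.084, -0.996, -0.0], [-0.996, -0.084, -0.0], [0.0, 0.0, -1.0]]
contact_force: [-1.0, -0.6, 1.2]
finger_gap: -0.004
grip_force: 1.2
```

>>> apply_moves --steps '[0,-0.0015,0,0,0,-0.001,0,0,0,0,0,0]'

```text
clock: 5.32
position: [0.5021, -0.0114, 0.0649]
tcp_rot: [[0.084, -0.996, -0.0], [-0.996, -0.084, -0.0], [0.0, 0.0, -1.0]]
contact_force: [-1.3, -1.1, 0.4]
finger_gap: -0.003
grip_force: 0.8
```

>>> apply_moves --steps '[0,-0.0015,0,0,0,-0.001,0,0,0,0,0,0]'

```text
clock: 5.7
position: [0.5046, -0.0112, 0.0649]
tcp_rot: [[0.084, -0.996, -0.0], [-0.996, -0.084, -0.0], [0.0, 0.0, -1.0]]
contact_force: [-3.2, -1.8, 1.7]
finger_gap: 0.001
grip_force: 1.0
```

>>> apply_moves --steps '[0,-0.001,0,0,0,-0.001,0,0,0,0,0,0]'

```text
clock: 6.08
position: [0.505, -0.0113, 0.0648]
tcp_rot: [[0.084, -0.996, -0.004], [-0.996, -0.084, -0.001], [0.0, 0.004, -1.0]]
contact_force: [-10.4, -0.8, 4.5]
finger_gap: 0.003
grip_force: 5.5
```

>>> apply_moves --steps '[0,-0.001,0,0,0,-0.001,0,0,0,0,0,0]'

```text
clock: 6.45
position: [0.5053, -0.0113, 0.0647]
tcp_rot: [[0.084, -0.996, -0.008], [-0.996, -0.084, -0.001], [0.001, 0.008, -1.0]]
contact_force: [-17.6, -0.0, 10.0]
finger_gap: 0.003
grip_force: 10.2
```

The force rises to 17.6 N at x = 0.505, so the carriage is home. I back off, rise and open.

>>> apply_moves --steps '[0,0.015,0,0,0,0.01,0,0,0,0,-0.06,0,0,0,-0.06,0,0,0,0,0]'

```text
clock: 7.08
position: [0.4862, -0.0125, 0.1911]
tcp_rot: [[0.084, -0.996, 0.011], [-0.996, -0.084, 0.002], [-0.001, -0.011, -1.0]]
contact_force: [0.6, 0.4, 0.1]
finger_gap: -0.001
grip_force: 0.0
```

>>> apply_moves --steps '[0,-0.04,0,-0.0,0,-0.04,0,0,0,-0.04,0,0,0,0,0,0,0,0,0,0]' --gripper 0.06

```text
clock: 7.7
position: [0.6031, -0.0028, 0.1844]
tcp_rot: [[0.084, -0.996, -0.001], [-0.996, -0.084, -0.0], [0.0, 0.001, -1.0]]
contact_force: [-0.6, -0.2, -0.3]
finger_gap: 0.702
grip_force: 0.0
```

Run:
```python
from h import *
o=get_obs(); print(o["position"],o["tcp_rot"].round(3),o["contact_force"],o["finger_gap"],o["joints"].round(2))
A=capture("scene")[170:290,320:460,::-1]
cv2.imwrite("pics/c2.png",cv2.resize(A,(700,600),interpolation=2))
d=o["tcp_rot"].T@(np.array([.6279,-.0006,.1155])-o["position"]); print("to wing, tool axes",d)
```

```text
[ 0.60307693 -0.00276987  0.1843644 ] [[ 0.084 -0.996 -0.001]
 [-0.996 -0.084 -0.   ]
 [ 0.     0.001 -1.   ]] [-0.62037523 -0.23322499 -0.31296567] 0.7017005908387166 [ 0.33  0.05  0.03 -0.   -1.55 -0.24]
to wing, tool axes [-8.89924719e-05 -2.49622583e-02  6.88482072e-02]
```

View pics/c2.png

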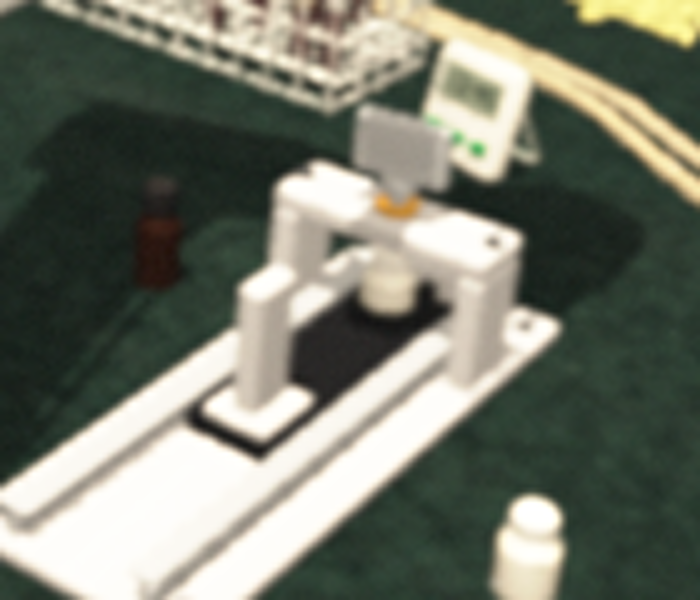

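Run:
```python
from h import *
o=get_obs(); print(proj("scene",[o["position"],o["position"]-[0,0,.025],[.628,0,.107]]))
A=capture("scene")[60:290,270:500,::-1]
cv2.imwrite("pics/c3.png",cv2.resize(A,(590,590),interpolation=2))
```

```text
[[397.84613678 168.27679729]
 [396.63622135 179.62386343]
 [400.15139314 198.55912969]]
```

View pics/c3.png

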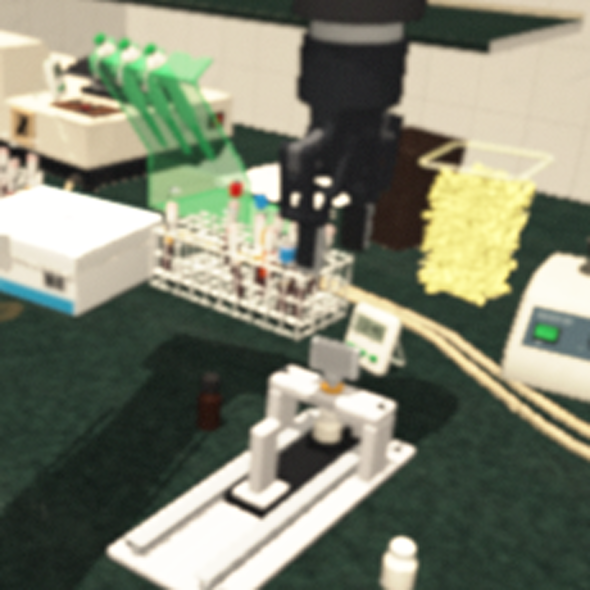

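Run:
```python
from h import *
o=get_obs(); P=o["position"];R=o["tcp_rot"]
for d in(.025,.015,0): print(d,[((proj("scene",[P+R@[0,s*.035,d]])[0]-[270,60])*590/230).round() for s in(1,-1)])
p=proj("scene",[[.4288-.01,-.0177,.04],[.4288+.01,-.0177,.04]]); print((p-[290,170])*3)
B=capture("top")[100:300,290:490,::-1]
cv2.imwrite("pics/c4.png",cv2.resize(B,(600,600),interpolation=2))
print([((proj("top",[P+R@[0,s*.035,.015]])[0]-[290,100])*3).round() for s in(1,-1)],o["joint_velocities"].round(3))
```

```text
0.025 [array([301., 320.]), array([347., 293.])]
0.015 [array([302., 308.]), array([349., 282.])]
0 [array([304., 290.]), array([351., 265.])]
[[144.1017528  295.19501875]
 [165.92442729 281.91886436]]
[array([314., 248.]), array([304., 153.])] [-0.001 -0.012  0.001 -0.    -0.001  0.   ]
```

View pics/c4.png

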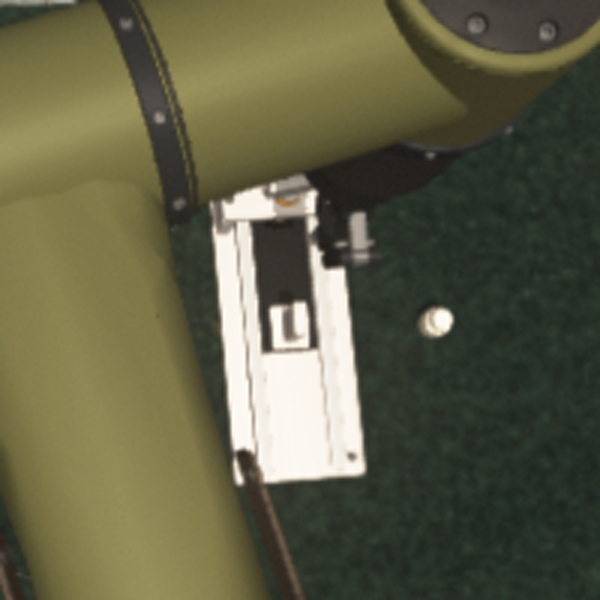

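Run:
```python
from h import *
P=np.array([.2372,.5508,.2191]);R=np.array([[.918,-.396,0],[-.396,-.918,0],[0,0,-1.]])
for n in("scene","top"): print(n,[proj(n,[P+R@[0,s*.045,d]])[0].round(1).tolist() for s in(1,-1) for d in(.025,.012,-.02)])
a=cv2.imread("pics/scene0.png")[60:150,50:150];b=cv2.imread("pics/top0.png")[310:400,60:160]
cv2.imwrite("pics/c5.png",np.hstack([cv2.resize(x,(400,360),interpolation=2) for x in(a,b)]))
print(calibration("scene")["t"],calibration("top")["t"])
o=get_obs();print(o["moment"],o["position"])
```

```text
scene [[108.1, 145.2], [106.7, 139.6], [103.2, 125.5], [111.9, 133.7], [110.6, 128.5], [107.4, 115.4]]
top [[142.3, 347.4], [139.5, 348.8], [132.2, 352.4], [105.1, 327.5], [101.8, 328.6], [93.3, 331.3]]
[-0.27181446  0.29320644  0.49555068] [0.14630314 0.56448957 0.93688506]
[-0.03740174  0.05471851  0.01427873] [ 0.60286413 -0.00279614  0.185781  ]
```

View pics/c5.png

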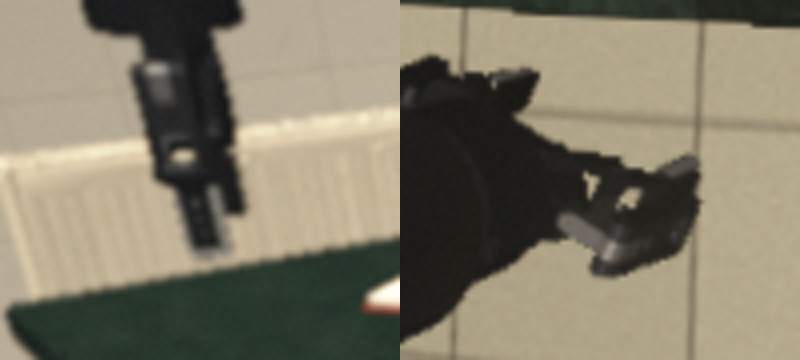

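In the views the real fingertips sit about 30 mm higher than tips_ahead says; sideways they agree. I'll line up over the wing, descend to the nominal height and close as a harmless test.

>>> apply_moves --steps '[0,-0.025,0,0,0,0,0,-0.1,0,0,0.04,0,0,0,0.025,0,0,0,0,0]'

```text
clock: 8.48
position: [0.6266, -0.0009, 0.1184]
tcp_rot: [[0.183, -0.983, -0.003], [-0.983, -0.183, -0.0], [-0.0, 0.003, -1.0]]
contact_force: [-0.5, 0.6, 0.4]
finger_gap: 0.701
grip_force: 0.0
```

Run:
```python
from h import *
o=get_obs();print(o["position"],o["contact_force"])
A=capture("scene")[130:270,320:480,::-1]
cv2.imwrite("pics/c6.png",cv2.resize(A,(685,600),interpolation=2))
```

```text
[ 0.62663584 -0.00087281  0.11842583] [-0.51737549  0.58270416  0.40008411]
```

View pics/c6.png

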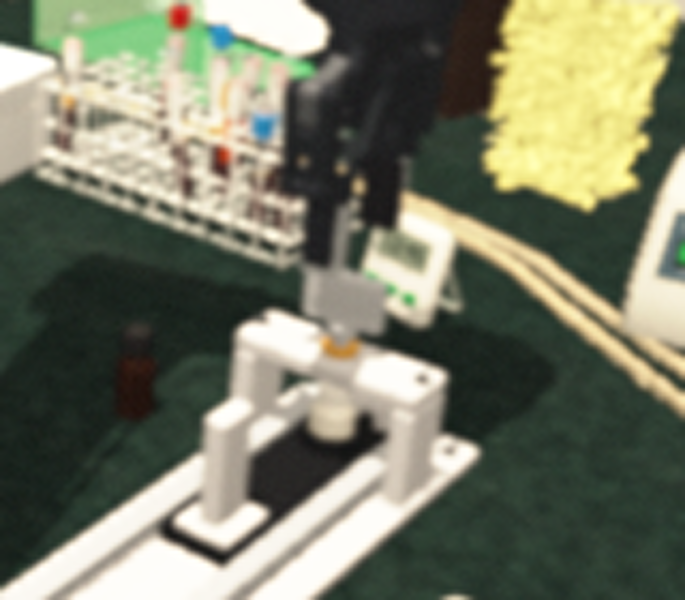

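The picture shows the fingers straddling the wing, but with tips at about (320,265) and (380,225), roughly 14 mm above the wing's top edge. I close to test.

>>> apply_moves --steps '[0,0,0,0,0,0,0,0,0,0,0,0,0,0,0,0,0,0,0,0]' --gripper 0.0

```text
clock: 9.15
position: [0.6281, -0.0008, 0.12]
tcp_rot: [[0.183, -0.983, -0.0], [-0.983, -0.183, -0.0], [0.0, 0.0, -1.0]]
contact_force: [-0.4, -0.1, -0.4]
finger_gap: 0.003
grip_force: 0.0
```

The fingers shut on nothing, so the pads really are higher than stated. I touch the wing top (0.1205) with shut fingers to measure the offset.

>>> apply_moves --steps '[0,0,0.001,0,0,0,0.001,0,0,0,0.001,0]'

```text
clock: 9.52
position: [0.6281, -0.0008, 0.1169]
tcp_rot: [[0.183, -0.983, -0.0], [-0.983, -0.183, -0.0], [0.0, 0.0, -1.0]]
contact_force: [1.1, 0.1, -0.7]
finger_gap: 0.001
grip_force: 0.0
```

>>> apply_moves --steps '[0,0,0.001,0,0,0,0.001,0,0,0,0,0]'

```text
clock: 9.9
position: [0.6281, -0.0008, 0.1149]
tcp_rot: [[0.183, -0.983, -0.0], [-0.983, -0.183, -0.0], [0.0, 0.0, -1.0]]
contact_force: [-0.6, 0.3, 0.6]
finger_gap: -0.006
grip_force: 0.0
```

>>> apply_moves --steps '[0,0,0.001,0,0,0,0.001,0,0,0,0,0]'

```text
clock: 10.28
position: [0.6281, -0.0008, 0.1128]
tcp_rot: [[0.183, -0.983, -0.0], [-0.983, -0.183, -0.0], [0.0, 0.0, -1.0]]
contact_force: [0.1, 0.2, -0.3]
finger_gap: -0.002
grip_force: 0.0
```

>>> apply_moves --steps '[0,0,0.001,0,0,0,0.001,0,0,0,0,0]'

```text
clock: 10.65
position: [0.6281, -0.0008, 0.1109]
tcp_rot: [[0.183, -0.983, -0.0], [-0.983, -0.183, -0.0], [0.0, 0.0, -1.0]]
contact_force: [0.2, 0.3, 0.9]
finger_gap: -0.005
grip_force: 0.0
```

>>> apply_moves --steps '[0,0,0.001,0,0,0,0.001,0,0,0,0,0]'

```text
clock: 11.02
position: [0.6282, -0.0008, 0.1094]
tcp_rot: [[0.183, -0.983, 0.0], [-0.983, -0.183, -0.0], [0.0, -0.0, -1.0]]
contact_force: [-0.9, -0.5, 0.7]
finger_gap: -0.001
grip_force: 1.2
```

>>> apply_moves --steps '[0,0,0.001,0,0,0,0.001,0,0,0,0,0]'

```text
clock: 11.4
position: [0.6284, -0.0008, 0.1093]
tcp_rot: [[0.183, -0.983, 0.002], [-0.983, -0.183, -0.0], [0.001, -0.002, -1.0]]
contact_force: [-5.1, 0.8, 9.0]
finger_gap: 0.001
grip_force: 4.7
```

Contact came at TCP z = 0.1094, so the shut tips are really 11 mm behind the TCP. The grasp then needs TCP z ≈ 0.080. I rise, open, descend and close.

>>> apply_moves --steps '[0,0,-0.025,0,0,0,0,0,0,0,0,0,0,0,0,0,0,0,0,0]' --gripper 0.06

```text
clock: 12.02
position: [0.6279, -0.0008, 0.1313]
tcp_rot: [[0.183, -0.983, -0.001], [-0.983, -0.183, -0.0], [0.0, 0.001, -1.0]]
contact_force: [1.4, 0.7, 0.3]
finger_gap: 0.704
grip_force: 0.0
```

>>> apply_moves --steps '[0,0,0.016,0,0,0,0.016,0,0,0,0.01,0,0,0,0.01,0,0,0,0,0]'

```text
clock: 12.65
position: [0.6276, -0.0009, 0.0789]
tcp_rot: [[0.183, -0.983, -0.002], [-0.983, -0.183, -0.0], [0.0, 0.002, -1.0]]
contact_force: [-0.6, 0.0, 0.2]
finger_gap: 0.7
grip_force: 0.0
```

>>> apply_moves --steps '[0,0,0,0,0,0,0,0,0,0,0,0,0,0,0,0,0,0,0,0]' --gripper 0.0

```text
clock: 13.28
position: [0.6293, -0.0005, 0.0809]
tcp_rot: [[0.183, -0.983, 0.003], [-0.983, -0.183, 0.0], [0.0, -0.003, -1.0]]
contact_force: [5.4, 0.7, -0.2]
finger_gap: 0.097
grip_force: 61.9
```

Run:
```python
from h import *
o=get_obs();print({k:o[k] for k in("position","contact_force","moment","finger_gap","grip_force","joints")})
```

```text
{'position': array([ 6.29322989e-01, -5.48050960e-04,  8.08778786e-02]), 'contact_force': array([ 5.39146013,  0.71367724, -0.15449463]), 'moment': array([ 0.1771433 , -1.54882622, -0.00875316]), 'finger_gap': 0.09662608156866473, 'grip_force': 61.881643454544246, 'joints': array([ 3.17060148e-01,  1.41920621e-01, -6.06373818e-02,  6.49512309e-04,
       -1.36525574e+00, -1.33066863e-01])}
```

The wing is gripped, with a gap of about 8–9 mm and 62 N on the pads. I relieve the slight side load and turn clockwise.

>>> apply_moves --steps '[0,-0.0012,0,0,0,0,0.0001,0.08,0,0,0.0001,0.14,0,0,0.0001,0.14,0,0,0,0]'

```text
clock: 13.9
position: [0.6291, -0.0006, 0.0804]
tcp_rot: [[-0.174, -0.985, -0.0], [-0.985, 0.174, -0.0], [0.0, 0.0, -1.0]]
contact_force: [-0.6, 1.0, 5.0]
finger_gap: 0.094
grip_force: 62.6
```

```bash
cat > s.py <<'E'
from h import *
o=get_obs();R=o["tcp_rot"];phi=np.arctan(R[1,1]/R[0,1]) if R[1,1]/R[0,1]<0.3 or 1 else 0
print("phi",phi,"w",1.656-phi,(1.656-phi)%np.pi,"F",o["contact_force"].round(1),"M",o["moment"].round(3),o["position"].round(4),o["finger_gap"],o["grip_force"],o["clock"])
E
python3 s.py
```

```text
phi -0.17477236691410025 w 1.8307723669141 1.8307723669141 F [-0.6  1.   5. ] M [ 0.355  0.676 -0.049] [ 6.291e-01 -6.000e-04  8.040e-02] 0.09400729236260905 62.63688747771084 13.9
```

>>> apply_moves --steps '[0,0,0.0001,0.15,0,0,0.0002,0.15,0,0,0.0001,0.15,0,0,0.0002,0.15,0,0,0.0001,0.15]'

```text
clock: 14.52
position: [0.6287, -0.0002, 0.0796]
tcp_rot: [[-0.8, -0.6, -0.001], [-0.6, 0.8, 0.0], [0.001, 0.001, -1.0]]
contact_force: [-4.5, 2.5, 7.2]
finger_gap: 0.09
grip_force: 63.0
```

```bash
python3 s.py
```

```text
phi -0.9269900900075891 w 2.582990090007589 2.582990090007589 F [-4.5  2.5  7.2] M [0.939 1.428 0.101] [ 6.287e-01 -2.000e-04  7.960e-02] 0.0900720998538199 62.980903750285506 14.525
```

>>> apply_moves --steps '[0,0,0.0001,0.12,0,0,0.0001,0.12,0,0,0.0001,0.06,0,0,0,0]'

```text
clock: 15.02
position: [0.6286, -0.0, 0.0794]
tcp_rot: [[-0.94, -0.341, -0.001], [-0.341, 0.94, 0.001], [0.001, 0.001, -1.0]]
contact_force: [-5.1, 3.1, 7.2]
finger_gap: 0.099
grip_force: 62.9
```

```bash
python3 s.py
```

```text
phi -1.2228564646726654 w 2.8788564646726655 2.8788564646726655 F [-5.1  3.1  7.2] M [ 1.127  1.669 -0.064] [ 0.6286 -0.      0.0794] 0.09919266869805446 62.906821011565626 15.025
```

>>> apply_moves --steps '[0,0,0,0.05,0,0,0,0.03,0,0,0,0]'

```text
clock: 15.4
position: [0.6286, 0.0001, 0.0793]
tcp_rot: [[-0.964, -0.265, -0.001], [-0.265, 0.964, 0.001], [0.001, 0.001, -1.0]]
contact_force: [-5.6, 3.8, 6.8]
finger_gap: 0.095
grip_force: 62.9
```

```bash
python3 s.py
```

```text
phi -1.3024118584930524 w 2.9584118584930525 2.9584118584930525 F [-5.6  3.8  6.8] M [ 1.213  1.612 -0.132] [6.286e-01 1.000e-04 7.930e-02] 0.09476846748146844 62.8677614685148 15.4
```

>>> apply_moves --steps '[0,0,0,0.03,0,0,0,0.03,0,0,0,0]'

```text
clock: 15.78
position: [0.6286, 0.0001, 0.0792]
tcp_rot: [[-0.978, -0.208, -0.001], [-0.208, 0.978, 0.0], [0.001, 0.001, -1.0]]
contact_force: [-5.0, 3.3, 5.8]
finger_gap: 0.093
grip_force: 63.6
```

```bash
python3 s.py
```

```text
phi -1.361444898513537 w 3.0174448985135367 3.0174448985135367 F [-5.   3.3  5.8] M [1.166 1.629 0.413] [6.286e-01 1.000e-04 7.920e-02] 0.09340889446937467 63.61685161013156 15.775
```

>>> apply_moves --steps '[0,0,0,0.03,0,0,0,0,0,0,0,0]'

```text
clock: 16.15
position: [0.6286, 0.0001, 0.0793]
tcp_rot: [[-0.984, -0.18, -0.001], [-0.18, 0.984, 0.0], [0.001, 0.0, -1.0]]
contact_force: [-5.0, 3.2, 6.4]
finger_gap: 0.093
grip_force: 74.3
```

```bash
python3 s.py
```

```text
phi -1.3898334688697134 w 3.0458334688697133 3.0458334688697133 F [-5.   3.2  6.4] M [0.976 1.578 1.138] [6.286e-01 1.000e-04 7.930e-02] 0.09309217147600077 74.32173254492227 16.15
```

The torque has climbed to 1.14 N m and contact began at w ≈ 3.0, so the screw is seated. I back it off a quarter turn.

>>> apply_moves --steps '[0,0,0,-0.1,0,0,-0.0001,-0.15,0,0,-0.0002,-0.15,0,0,-0.0001,-0.15,0,0,-0.0002,-0.15]'

```text
clock: 16.77
position: [0.6288, -0.0004, 0.0799]
tcp_rot: [[-0.635, -0.773, -0.001], [-0.773, 0.635, 0.0], [0.001, 0.001, -1.0]]
contact_force: [-3.0, 3.1, 5.4]
finger_gap: 0.093
grip_force: 62.7
```

>>> apply_moves --steps '[0,0,-0.0001,-0.15,0,0,-0.0002,-0.15,0,0,-0.0001,-0.15,0,0,-0.0002,-0.15,0,0,-0.0001,-0.15]'

```text
clock: 17.4
position: [0.6293, -0.0006, 0.0807]
tcp_rot: [[0.062, -0.998, 0.0], [-0.998, -0.062, -0.0], [0.0, -0.0, -1.0]]
contact_force: [-0.7, 0.1, 4.0]
finger_gap: 0.093
grip_force: 62.7
```

>>> apply_moves --steps '[0,0,-0.0001,-0.1,0,0,0,-0.06,0,0,0,0]'

```text
clock: 17.77
position: [0.6295, -0.0006, 0.0808]
tcp_rot: [[0.214, -0.977, 0.001], [-0.977, -0.214, -0.0], [0.0, -0.001, -1.0]]
contact_force: [-1.2, 1.2, 5.9]
finger_gap: 0.091
grip_force: 62.9
```

```bash
python3 s.py
```

```text
phi 0.2161186511863781 w 1.4398813488136217 1.4398813488136217 F [-1.2  1.2  5.9] M [0.287 0.293 0.032] [ 6.295e-01 -6.000e-04  8.080e-02] 0.09082007503144783 62.86784851457924 17.775
```

>>> apply_moves --steps '[0,0,0,0,0,0,0,0,0,0,0,0]'

```text
clock: 18.15
position: [0.6295, -0.0005, 0.0808]
tcp_rot: [[0.213, -0.977, 0.001], [-0.977, -0.213, -0.0], [0.0, -0.001, -1.0]]
contact_force: [-0.1, 0.7, 5.4]
finger_gap: 0.091
grip_force: 62.9
```

```bash
python3 s.py
python3 - <<'E'
from h import *
g=lambda x:cv2.cvtColor(x,cv2.COLOR_BGR2GRAY).astype(np.float32)
A=g(cv2.resize(cv2.imread("pics/c2.png"),(140,120),interpolation=cv2.INTER_AREA));B=g(capture("scene")[170:290,320:460,::-1].copy())
# blade + foot template from c2 (crop px 200-315,265-450 at 5x)
T=A[52:90,39:63]; r=cv2.matchTemplate(B,T,cv2.TM_CCOEFF_NORMED); print(cv2.minMaxLoc(r))
E
```

```text
phi 0.2148036377298728 w 1.4411963622701272 1.4411963622701272 F [-0.1  0.7  5.4] M [0.267 0.274 0.078] [ 6.295e-01 -5.000e-04  8.080e-02] 0.09086066189192053 62.87785270716995 18.15
(-0.5249736309051514, 0.9996662735939026, (3, 21), (39, 52))
```

The blade matches its earlier home position exactly (39,52), the screw reads about 1.44 rad, and the grip is firm. I hand the job in.

```bash
python3 -c "from plant import close_job; print(close_job())"
```

```text
the job is handed in; nothing more can be done
None
```

The job is handed in: the carriage is home, and the thumbscrew was seated, backed off a quarter turn to about 1.44 rad, and is still gripped at about 63 N; the hand-in returned no verdict.

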